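# Stroke the organizer lids shut

### The arm

A 6-joint arm with a two-finger parallel gripper is mounted at the origin on the work surface. World frame = base frame: x ahead of the robot, y to its left, z up, the work surface at z = 0. Lengths are in mm, angles in rad, forces in N, time in s.
With the tool pointing down it reaches from about 400 to 925 mm from the base axis. Payload 12.5 kg.
Tool frame: the origin (TCP) lies at the very end of the fingers, on their centre line; the grasp point (between the pads) lies 19 mm behind it; z points along the fingers, y is the line along which they close (so a half turn about z gives the same grasp; the last joint's range is limited). The gripper opens to 95 mm and grips with 3 to 60 N. Pads are 20 mm wide; open, the fingers measure 119 mm over their backs; the gripper's body (75 mm by 180 mm) begins 59 mm behind the grasp point.
Start: joints at [1.146, 0.491, 1.559, -0, 1.092, -0.106], TCP at [195.877, 593.534, 187.461] pointing down, gripper open.
Joint ranges: [-3.1, 3.1], [-0.84, 2.19], [0.05, 2.79], [-1.13, 4.28], [0.06, 2.93], [-2.69, 2.69]. Speed limits (rad/s): [2.22, 2.22, 2.79, 3.14, 3.14, 3.14].

### API

Orientations are given as [roll, pitch, yaw] about the fixed x, y, z axes, in that order (R = Rz(yaw) Ry(pitch) Rx(roll)).
In Python, from cell import * gives the robot as it stands.
- The arm moves only by the tool jog_arm, never from a script. Its argument "targets" is a list of rows, each an object with "turn": the turn, a rotation vector about the world's x, y, z in degrees, a list of three; "slide": the shift along the world's x, y, z in mm, a list of three; "claw": the opening in per cent of the stroke, from 0 (shut) to 100 (fully open). In form: [{"turn": [wx, wy, wz], "slide": [x, y, z], "claw": claw}, ...]. A call has 1 to 5 rows; each row shifts and turns the commanded pose from where the row before left it; what a row does not reach is not made up. A row lasts 1/8 s, in which the tool goes at most 62.5 mm and 10.7 degrees, less where a joint would pass 70% of its speed; a pose out of reach is approached as far as the arm can. A call with a gripper value outside its range is refused whole. The fingers move at their own pace and stop on an object; the grip force is fixed at half the most. Time passes only in rows, so rows that do not move let the fingers close. It gives the time, the measured TCP pose, the force, the opening and the grip force at its end, in the units of the state.
- state(): the state, without advancing time (a new reading comes with each control period).
- read_camera(name): name is "scene" or "top" or "wrist"; returns a dict with "frame" (480x640x3 uint8, blue, green, red), "mtx" (3x3 intrinsics, pixels), "R" (3x3) and "t" (3): a world point X has camera coordinates R X + t. Camera axes: x right, y down, z forward; pixel columns grow to the right and rows downward; lengths in mm; the calibration is good to about 2 mm. A picture is of the moment at which its call begins. There is no depth.
- job_done(): hands the job in; it is judged then, once.
Trained networks look in the newest picture that a camera, given by its name, has taken for a name from the list of things; names that differ only in an ending like _2 or _b are one class to them, and where a whole thing is asked for, a point or a joint stands for the part that bears it (a point fixed in the world has none). Each returns a list of dicts, best first, with "conf" (0 to 1); they miss things now and then, are a little off and sometimes report something else, mostly with a low value. They report only what shows in the picture. A call takes as long as a camera call. They do not tell look-alikes from the thing itself.
- look_for(query, camera): "xy" ([column, row] in pixels, amid what is visible of it).
The state is a dict: "t": time; "joints": joint angles; "qvel": joint speeds; "tau": joint torques, N m; "eef_pos": TCP position; "tcp_rot": TCP orientation; "ft_force": force on the tool from outside, world axes, zero at the start; "moment": the same for the moment, N m; "opening": opening from 0.0 (shut) to 1.0 (fully open); "grip_force": force on a finger pad.
Only numpy, scipy, OpenCV 4.12 (cv2) and the standard library are available. Lean on these libraries where they do the work, as an engineer would, in place of code of your own. Each camera call takes 0.05 s, during which the arm holds its last target. There are 200 camera calls.

### The job

Run the fingertips lightly along the top of the green parts organizer, from the end with the broad flat thumb plate across the row to the other end, so that its five propped-open lids fold fully shut one after another in that order. Use only the fingers, be gentle, do not lift the organizer or shove it out of place, and leave the other things on the bench alone, including the small steel tin, whose lid stays open.

Things in the scene. Friction and masses are not known exactly. Their poses are not given: they have to be found in the camera images.
- organizer: Loose green steel parts organizer, 0.85 kg, 68 (x) by 240 (y) mm, 44.5 mm high with lids shut. Origin: centre of its underside, z up. Along its y, from -y: an end section 36 mm long with the black thumb plate; five 40 mm compartments with aluminium lids; a 4 mm end wall. Open lids lean to +y: fingertips moving to +y just above shut-lid level fold them down
- row_start (a point): Middle of the top of the organizer's unpressed thumb plate (organizer x 0, y -102 mm, z 44.5 mm), where the stroke starts. The plate is flat black plastic, 66 by 33 mm, level with the tops of the shut lids, and sprung: it starts to sink at about 1.5 N, sinks 1 mm per 1.5 N more, 5 mm at most, and springs back. Whether it is pressed does not matter
- row_end (a point): Far end of the row, on the organizer (x 0, y +116 mm, z 44.5 mm): where the free edge of the fifth lid lies when shut; the organizer ends 4 mm beyond
- lid1 (a joint): Angle of the lid next to the thumb plate, rad: 0 fully shut (flat), 1.35 open stop; starts 0.5 to 1.1; light friction (0.004 N m) keeps it at any angle. Lid: 66 (x) by 37 (y) by 2.5 mm, hinged on its edge nearer the thumb plate (organizer y -84 mm, z 42 mm), free edge towards +y when shut
- lid2 (a joint): The same for lid 2 from the thumb plate (hinge at organizer y -44 mm)
- lid3 (a joint): The same for lid 3 from the thumb plate (hinge at organizer y -4 mm)
- lid4 (a joint): The same for lid 4 from the thumb plate (hinge at organizer y 36 mm)
- lid5 (a joint): The same for lid 5 from the thumb plate (hinge at organizer y 76 mm)
- tin: Bystander: loose square steel tin, 75 by 75 by 50 mm, with one hinged lid standing open up to about 130 mm high; origin under its centre
- tin_lid (a joint): Angle of the tin's lid, rad: 0 shut, starts at 1.2 to 1.5; to be left open
- nut: Bystander: large loose dark hexagon nut, 46 mm across flats, 24 mm high, standing beside the organizer; origin under its centre
- tape: Bystander: roll of paper tape lying flat beside the organizer, 86 mm across, 24 mm high; origin under its centre
- screwdriver: Bystander: loose screwdriver about 200 mm long with a yellow handle, lying
- wrench: Bystander: loose steel wrench about 180 mm long, lying
- jar: Bystander: glass jar with steel cap, 60 mm across, 85 mm high; origin under its centre
- block: Bystander: wooden block 90 by 45 by 40 mm; origin under its centre
Not all that is in view belongs to the job. There is more than one size of the organizer; the one meant has the size given above.

How it is judged:
By the outcome, as a careful person would: the job done as asked, in the order asked, and still so for the second after the job is handed in, with the robot touching nothing.
It also fails if it takes over 42 s, if anything falls off the work surface, if the arm or the gripper's body presses on something with over 40 N, if the wrist force passes 120 N, or if a joint passes its speed limit or range.

## Working session

There is one attempt and no reset: what is moved stays moved. The work goes in short steps, Python scripts to look and compute and a tool call to move; the robot and the scene stay as the last step left them, time stands still between calls to the robot, and variables do not carry over. Pictures are saved under pics/ and viewed, at most 10 in all, crops included, and the job is handed in when it is done.

Besides the shell and the picture viewer there is one more tool, called after "Emit:" by a JSON object that holds its "fn" and its "kwargs", one argument or row to a line. jog_arm: Moves the arm, as the interface text tells. Its arguments: {"type":"object","properties":{"targets":{"type":"array","items":{"type":"object","properties":{"turn":{"type":"array","items":{"type":"number"}},"slide":{"type":"array","items":{"type":"number"}},"claw":{"type":"number"}}}}},"required":["targets"]}

```bash
mkdir -p pics
python3 - <<'E'
from cell import *
import cv2
s=state();print(s['t'],s['eef_pos'],s['tcp_rot'],s['ft_force'],s['opening'])
for c in("top","scene"):
    r=read_camera(c);cv2.imwrite(f"pics/{c}0.png",r["frame"])
    for q in("organizer","row_start","row_end","tin","lid1"):
        print(c,q,[(d['xy'],round(d['conf'],2)) for d in look_for(q,c)[:5]])
    print(r['mtx'],r['R'],r['t'])
E
```

```text
0.0 [195.77720259 593.26640141 186.87550773] [-3.14050912e+00 -7.67287655e-05  2.82274952e+00] [-0.99815821  0.12955589  0.97095319] 0.9963496863396427
top organizer [([317.5, 220.9], 0.97), ([492.9, 299.4], 0.85), ([359.2, 323.8], 0.56), ([323.3, 260.9], 0.33)]
top row_start [([361.4, 324.3], 0.85), ([318.2, 217.1], 0.78), ([492.9, 302.3], 0.75), ([280.0, 227.2], 0.5)]
top row_end [([313.2, 218.2], 0.98), ([362.1, 322.9], 0.66), ([494.6, 301.4], 0.62)]
top tin [([169.4, 235.1], 0.71), ([345.5, 207.3], 0.51)]
top lid1 [([362.2, 327.7], 0.8), ([360.4, 314.3], 0.76), ([330.3, 212.6], 0.75), ([280.5, 227.5], 0.68), ([358.4, 303.0], 0.65)]
[[452.2138132    0.         318.95236938]
 [  0.         452.2138132  242.67094314]
 [  0.           0.           1.        ]] [[-0.00949588 -0.99973665 -0.02089174]
 [-0.99600663  0.01131111 -0.08855993]
 [ 0.08877292  0.01996735 -0.99585173]] [ -37.54289127  523.55860446 1152.05958459]
scene organizer [([347.7, 264.5], 0.85), ([127.1, 324.7], 0.8)]
scene row_start [([344.2, 263.3], 0.93), ([123.5, 325.2], 0.93), ([239.2, 221.1], 0.84), ([389.8, 268.4], 0.37)]
scene row_end [([240.6, 225.4], 0.84), ([128.1, 325.0], 0.58)]
scene tin [([444.6, 165.6], 0.84)]
scene lid1 [([360.2, 238.6], 0.83), ([343.0, 265.5], 0.81), ([109.8, 326.4], 0.75), ([216.6, 201.5], 0.73), ([332.6, 276.2], 0.71)]
[[551.85787991   0.         324.75916482]
 [  0.         551.85787991 237.20758762]
 [  0.           0.           1.        ]] [[ 0.68550316  0.72794073  0.01370081]
 [ 0.59493383 -0.54920445 -0.58688006]
 [-0.41968936  0.41045921 -0.80955795]] [-317.19964039 -297.26993424 1553.89710126]
```

View pics/top0.png

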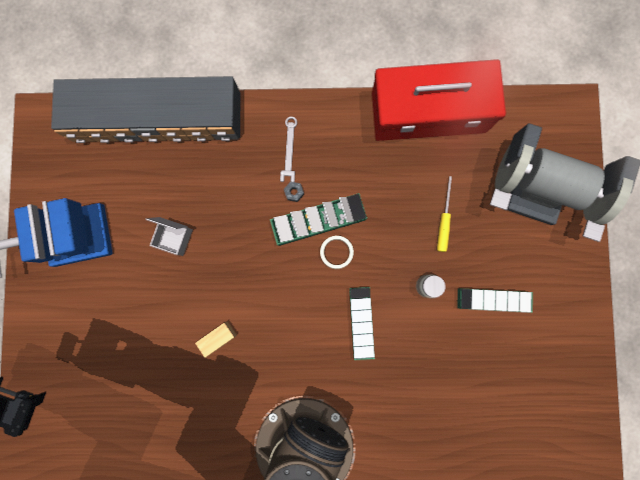

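View pics/scene0.png

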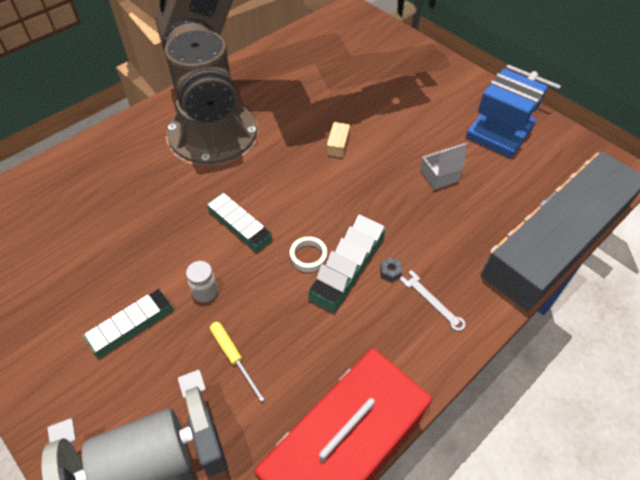

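The candidates in the top view are the open-lid organizer at (318,220), about 95 px long, and two smaller shut ones at (361,323) and (495,300), about 73 px long. I choose the one at (318,220). Its black plate end is near (355,208) and its far end near (280,230). I'll check it in one crop.

Run:
```python
import cv2,numpy as np
a=cv2.imread("pics/top0.png")[185:255,260:380];b=cv2.imread("pics/scene0.png")[205:320,295:400]
a=cv2.resize(a,None,fx=6.6,fy=6.6,interpolation=cv2.INTER_CUBIC)
cv2.imwrite("pics/c1.png",a)
b=cv2.resize(b,None,fx=5,fy=5,interpolation=cv2.INTER_CUBIC);cv2.imwrite("pics/c2.png",b)
```

```text
(no output)
```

View pics/c1.png

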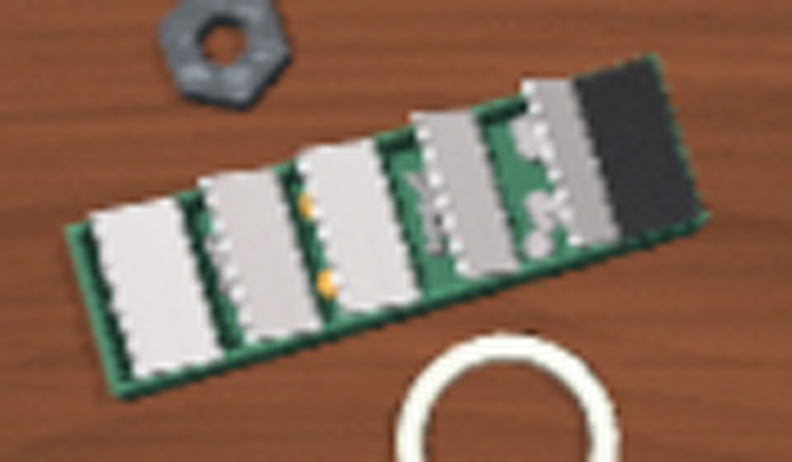

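View pics/c2.png

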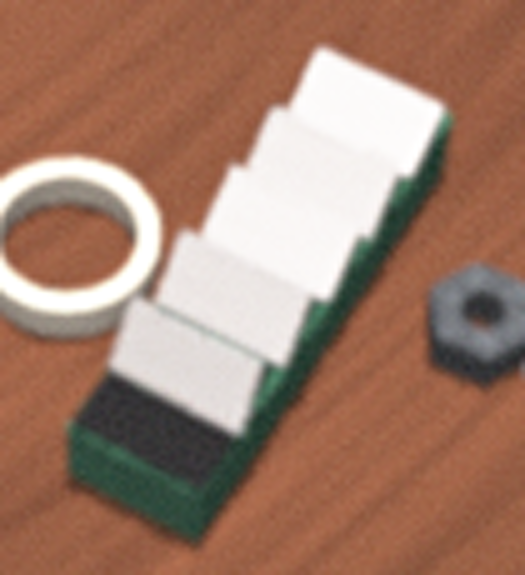

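The crops show the open-lid organizer. Its top-rim corners in crop c1 are about (655,55), (705,212), (120,388) and (68,228). The black plate is at the right, and the nut and the tape lie about 30 mm beside it.

```bash
cat > h.py <<'E'
from cell import *
import cv2,numpy as np
def ray(cam,xy,z):
    M=np.linalg.inv(cam['mtx']);C=-cam['R'].T@cam['t'];d=cam['R'].T@(M@[xy[0],xy[1],1]);return C+d*(z-C[2])/d[2]
def proj(cam,X):
    p=cam['mtx']@(cam['R']@np.asarray(X,float)+cam['t']);return p[:2]/p[2]
E
python3 - <<'E'
from h import *
c=read_camera("top");s=read_camera("scene")
P=np.array([ray(c,(260+u/6.6,185+v/6.6),43) for u,v in[(655,55),(705,212),(120,388),(68,228)]])
print(P.round(1),np.linalg.norm(P-np.roll(P,-1,0),axis=1))
a=(P[0]+P[1])/2;b=(P[2]+P[3])/2;ctr=(a+b)/2;d=(b-a)/np.linalg.norm(b-a);print(ctr,d,np.degrees(np.arctan2(d[1],d[0])))
for p in P: print((proj(s,p)-[295,205])*5)
print("cam",-c['R'].T@c['t'])
st=state();print(st['eef_pos'],st['tcp_rot'],st['t'])
for n in("tape","nut","tin"):
    look=look_for(n,"top");print(n,[(ray(c,l['xy'],20).round(),l['conf']) for l in look[:2]])
E
```

```text
[[ 647.6 -148.3   43. ]
 [ 585.6 -166.6   43. ]
 [ 519.7   60.9   43. ]
 [ 582.4   81.1   43. ]] [ 64.64561866 236.89258231  65.95783888 238.51430215]
[583.83943262 -43.22244125  43.        ] [-0.27587086  0.96119471  0.        ] 106.01391818904898
[193.85930133 496.52029899]
[ 65.3411117  429.89468372]
[323.50881183  63.65380805]
[447.74851974 117.70629507]
cam [ 418.83964544  -66.45861503 1192.8625115 ]
[195.87775537 593.52403257 187.4630824 ] [3.14151439e+00 1.45169927e-05 2.82279122e+00] 0.7
tape [(array([526., -98.,  20.]), 0.79)]
nut [(array([662.,  24.,  20.]), 0.67), (array([584., 362.,  20.]), 0.62)]
tin [(array([548., 350.,  20.]), 0.68)]
```

The scene view agrees: centre is about (584,-43) and the stroke direction is 106°. The stroke starts at (612,-141). I'll move there shut and high.

Emit:
{"fn": "jog_arm", "kwargs": {
  "targets": [
    {"turn": [0,0,-9.3],"slide": [23,-41,0],"claw": 0},
    {"turn": [0,0,-9.3],"slide": [23,-41,0],"claw": 0},
    {"turn": [0,0,-9.3],"slide": [23,-41,0],"claw": 0},
    {"turn": [0,0,-9.3],"slide": [23,-41,0],"claw": 0},
    {"turn": [0,0,-9.3],"slide": [23,-41,0],"claw": 0}
  ]
}}

```text
t: 1.48
eef_pos: [311.5, 387.2, 187.6]
tcp_rot: [3.141, -0.0, 2.006]
ft_force: [-0.1, 1.0, -0.4]
opening: 0.53
grip_force: 0.0
```

Emit:
{"fn": "jog_arm", "kwargs": {
  "targets": [
    {"turn": [0,0,-9.2],"slide": [23,-41,0],"claw": 0},
    {"slide": [23,-41,0],"turn": [0,0,0],"claw": 0},
    {"slide": [23,-41,0],"turn": [0,0,0],"claw": 0},
    {"slide": [23,-41,0],"turn": [0,0,0],"claw": 0},
    {"slide": [23,-41,0],"turn": [0,0,0],"claw": 0}
  ]
}}

```text
t: 2.1
eef_pos: [426.5, 182.1, 187.7]
tcp_rot: [3.141, 0.0, 1.851]
ft_force: [0.7, 1.0, -0.2]
opening: 0.026
grip_force: 0.0
```

Emit:
{"fn": "jog_arm", "kwargs": {
  "targets": [
    {"slide": [23,-41,0],"turn": [0,0,0],"claw": 0},
    {"slide": [23,-41,0],"turn": [0,0,0],"claw": 0},
    {"slide": [23,-41,0],"turn": [0,0,0],"claw": 0},
    {"slide": [23,-41,0],"turn": [0,0,0],"claw": 0},
    {"slide": [23,-41,0],"turn": [0,0,0],"claw": 0}
  ]
}}

```text
t: 2.72
eef_pos: [541.5, -23.0, 187.6]
tcp_rot: [3.141, 0.0, 1.85]
ft_force: [-0.3, 0.2, 0.5]
opening: 0.006
grip_force: 0.0
```

Emit:
{"fn": "jog_arm", "kwargs": {
  "targets": [
    {"slide": [24,-41,0],"turn": [0,0,0],"claw": 0},
    {"slide": [24,-41,0],"turn": [0,0,0],"claw": 0},
    {"slide": [24,-40,0],"turn": [0,0,0],"claw": 0},
    {"slide": [0,0,-40],"turn": [0,0,0],"claw": 0},
    {"slide": [0,0,-40],"turn": [0,0,0],"claw": 0}
  ]
}}

```text
t: 3.35
eef_pos: [613.0, -144.2, 106.5]
tcp_rot: [3.141, 0.0, 1.85]
ft_force: [0.7, 0.0, -0.4]
opening: 0.007
grip_force: 0.0
```

Run:
```python
from h import *
w=read_camera("wrist");c=read_camera("top");s=read_camera("scene");st=state();print(st['eef_pos'],st['tcp_rot'])
f=[]
for n,cam,x0,y0,x1,y1 in(("t",c,240,170,400,290),("s",s,250,140,410,340)):
    pass
O=np.array([583.84,-43.2,0]);y=np.array([-.2759,.9612,0]);x=np.array([.9612,.2759,0])
im=w['frame'].copy()
for a in(-34,34):
  for b in(-120,-84,-44,-4,36,76,120):
    p=proj(w,O+x*a+y*b+[0,0,43]);print(a,b,p.round());cv2.circle(im,tuple(int(v) for v in np.clip(p,-999,999)),3,(0,0,255),1)
cv2.imwrite("pics/w1.png",im)
```

```text
[ 612.15418831 -143.29229066  106.32583189] [-3.13895797e+00 -1.92269341e-03  1.85054011e+00]
-34 -120 [279. 262.]
-34 -84 [277. 216.]
-34 -44 [275. 162.]
-34 -4 [273. 103.]
-34 36 [271.  38.]
-34 76 [268. -34.]
-34 120 [ 265. -122.]
34 -120 [366. 261.]
34 -84 [368. 216.]
34 -44 [370. 162.]
34 -4 [372. 103.]
34 36 [374.  37.]
34 76 [377. -34.]
34 120 [ 380. -122.]
```

View pics/w1.png

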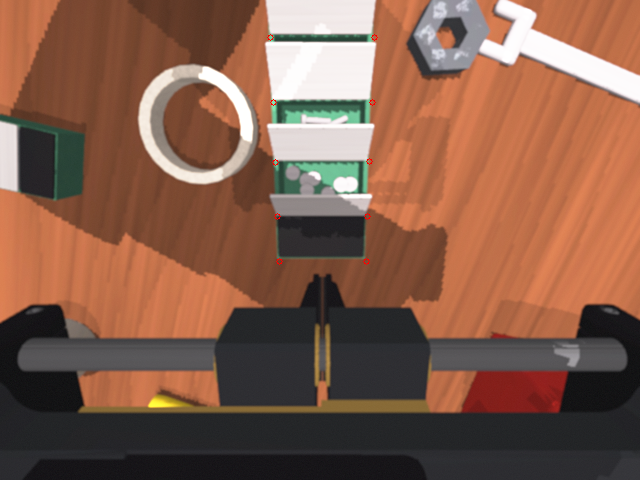

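The projected outline fits the wrist view within about 3 mm: the plate spans rows 216–258 and columns 277–366, and the fingertip is centred at column 322. I'll go down to the plate.

Emit:
{"fn": "jog_arm", "kwargs": {
  "targets": [
    {"slide": [0,0,-35],"turn": [0,0,0],"claw": 0},
    {"slide": [0,0,-18],"turn": [0,0,0],"claw": 0},
    {"slide": [0,0,-4],"turn": [0,0,0],"claw": 0},
    {"slide": [0,0,-2],"turn": [0,0,0],"claw": 0},
    {"slide": [0,0,0],"turn": [0,0,0],"claw": 0}
  ]
}}

```text
t: 4.12
eef_pos: [613.3, -143.6, 49.4]
tcp_rot: [3.14, 0.001, 1.851]
ft_force: [0.0, 0.2, 0.8]
opening: 0.007
grip_force: 0.0
```

Emit:
{"fn": "jog_arm", "kwargs": {
  "targets": [
    {"slide": [0,0,-1.5],"turn": [0,0,0],"claw": 0},
    {"slide": [0,0,0],"turn": [0,0,0],"claw": 0}
  ]
}}

```text
t: 4.38
eef_pos: [612.9, -143.5, 47.2]
tcp_rot: [3.141, 0.0, 1.851]
ft_force: [-0.1, -0.2, -0.1]
opening: 0.004
grip_force: 0.0
```

Emit:
{"fn": "jog_arm", "kwargs": {
  "targets": [
    {"slide": [0,0,-1],"turn": [0,0,0],"claw": 0},
    {"slide": [0,0,0],"turn": [0,0,0],"claw": 0}
  ]
}}

```text
t: 4.62
eef_pos: [612.8, -143.5, 45.9]
tcp_rot: [-3.142, -0.0, 1.851]
ft_force: [0.4, 0.0, -0.6]
opening: 0.005
grip_force: 0.0
```

Emit:
{"fn": "jog_arm", "kwargs": {
  "targets": [
    {"slide": [0,0,-1.5],"turn": [0,0,0],"claw": 0},
    {"slide": [0,0,0],"turn": [0,0,0],"claw": 0}
  ]
}}

```text
t: 4.88
eef_pos: [612.8, -143.4, 44.3]
tcp_rot: [-3.142, -0.0, 1.851]
ft_force: [0.0, -0.2, 0.0]
opening: 0.009
grip_force: 0.0
```

Emit:
{"fn": "jog_arm", "kwargs": {
  "targets": [
    {"slide": [0,0,-1],"turn": [0,0,0],"claw": 0},
    {"slide": [0,0,0],"turn": [0,0,0],"claw": 0}
  ]
}}

```text
t: 5.12
eef_pos: [612.8, -143.5, 43.4]
tcp_rot: [-3.142, -0.0, 1.851]
ft_force: [0.8, -0.4, -0.2]
opening: 0.005
grip_force: 0.0
```

Emit:
{"fn": "jog_arm", "kwargs": {
  "targets": [
    {"slide": [0,0,-1],"turn": [0,0,0],"claw": 0},
    {"slide": [0,0,0],"turn": [0,0,0],"claw": 0}
  ]
}}

```text
t: 5.38
eef_pos: [612.8, -143.4, 42.4]
tcp_rot: [-3.142, -0.0, 1.851]
ft_force: [-0.6, 0.6, -0.1]
opening: 0.004
grip_force: 0.0
```

Run:
```python
from h import *
F=[]
for i in range(4):
    s=read_camera("scene");st=state();F.append(np.r_[st['ft_force'],st['eef_pos']])
print(np.mean(F,0).round(2),st['t'])
w=read_camera("wrist")['frame'][150:420,200:440]
b=s['frame'][200:330,260:420]
cv2.imwrite("pics/m1.png",np.hstack([cv2.resize(w,(400,450)),cv2.resize(b,(400,450))]))
```

```text
[ 3.0000e-02  3.0000e-02  2.2000e-01  6.1288e+02 -1.4347e+02  4.2450e+01] 5.575
```

View pics/m1.png

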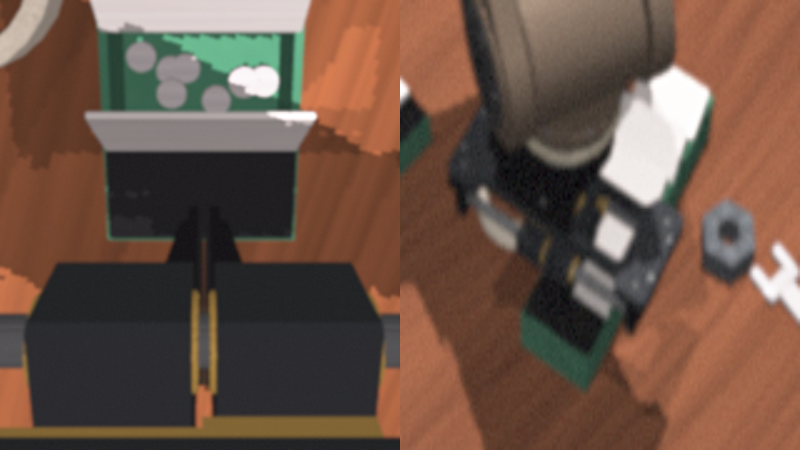

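The fingertip is over the middle of the black plate and no contact force shows yet, so the z reading seems a few mm off. I'll keep feeling down.

Emit:
{"fn": "jog_arm", "kwargs": {
  "targets": [
    {"slide": [0,0,-1],"turn": [0,0,0],"claw": 0},
    {"slide": [0,0,0],"turn": [0,0,0],"claw": 0}
  ]
}}

```text
t: 5.88
eef_pos: [612.8, -143.5, 41.4]
tcp_rot: [3.142, -0.0, 1.851]
ft_force: [0.4, 0.4, 0.5]
opening: 0.001
grip_force: 0.0
```

Emit:
{"fn": "jog_arm", "kwargs": {
  "targets": [
    {"slide": [0,0,-1],"turn": [0,0,0],"claw": 0},
    {"slide": [0,0,0],"turn": [0,0,0],"claw": 0}
  ]
}}

```text
t: 6.12
eef_pos: [612.8, -143.4, 40.3]
tcp_rot: [-3.142, -0.0, 1.851]
ft_force: [0.1, 0.2, 0.1]
opening: 0.003
grip_force: 0.0
```

Run:
```python
from h import *
w=read_camera("wrist");st=state();T=st['eef_pos'];print(T)
y=np.array([-.2759,.9612,0])
for o in(-10,0,10): print(o,proj(w,T+y*o).round(1))
print("cam",-w['R'].T@w['t'], 'fwd',w['R'][2])
im=w['frame'].copy()
crop=cv2.resize(im[200:350,240:400],(640,600),interpolation=cv2.INTER_CUBIC)
cv2.imwrite("pics/w2.png",cv2.convertScaleAbs(crop,alpha=2.2,beta=20))
for d in look_for("row_start","wrist")[:3]:print(d, ray(w,d['xy'],44.5))
```

```text
[ 612.83024983 -143.44934841   40.40141829]
-10 [323.3 289.6]
0 [323.3 274.2]
10 [323.3 258.4]
cam [590.32632477 -67.53375567 237.82054553] fwd [ 0.07709751 -0.27076006 -0.95955457]
{'xy': [319.3, 135.1], 'conf': 0.91} [588.78287012 -67.54317803  44.5       ]
{'xy': [8.6, 171.2], 'conf': 0.71} [ 433.34673163 -131.44403747   44.5       ]
```

View pics/w2.png

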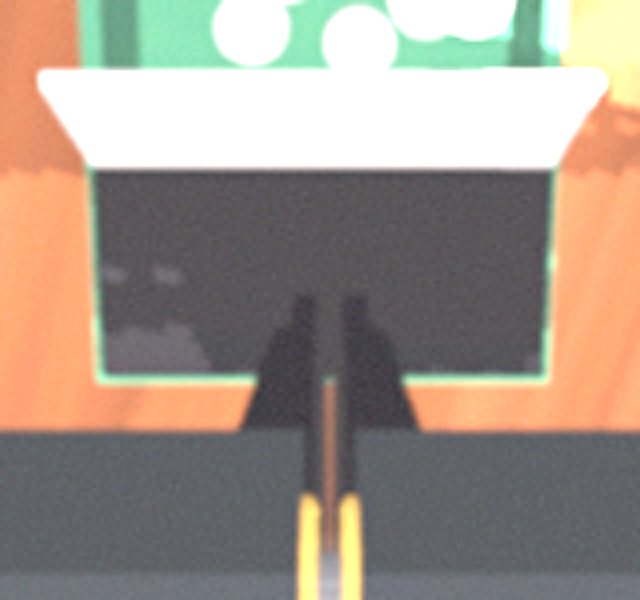

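The fingertip shows at crop (330,295), about px (323,274), over the plate, whose far edge is at row 295. I'll check this numerically.

Run:
```python
from h import *
w=read_camera("wrist");T=np.array(state()['eef_pos'])
O=np.array([583.84,-43.2,0]);y=np.array([-.2759,.9612,0]);x=np.array([.9612,.2759,0])
for p in[(265,295),(377,295),(263,242),(379,242)]:
    for z in(44.5,43):
        P=ray(w,p,z)-O;print(p,z,P@x,P@y)
print("tcp org",(T-O)@x,(T-O)@y)
for z in(40,44.5,50,55,60):
    P=ray(w,(323,274),z)-T;print(z,P@x,P@y)
st=state();print(st['ft_force'],st['tau'].__repr__() if 0 else '')
```

```text
(265, 295) 44.5 -34.47577254868337 -116.02513483258954
(265, 295) 43 -34.73959062144787 -116.72967264296555
(377, 295) 44.5 32.17266075985488 -116.03979391195739
(377, 295) 43 32.42578339802196 -116.74444542155382
(263, 242) 44.5 -34.111917781934494 -83.10041738262065
(263, 242) 43 -34.37291371271526 -83.54958344604174
(379, 242) 44.5 31.88611645869456 -83.11950963615895
(379, 242) 43 32.13701659278456 -83.5688237835278
tcp org 0.26083584752874756 -104.40706523153439
40 -0.21388311462305543 -0.02770164079521886
44.5 -0.22545835486978008 1.7742890678904089
50 -0.2396058707267632 3.976722156283931
55 -0.2524672487787263 5.9789340548235375
60 -0.2653286268305801 7.981145953363113
[-0.20151378  0.16685285 -0.45086177]
```

Emit:
{"fn": "jog_arm", "kwargs": {
  "targets": [
    {"slide": [0,0,-1.5],"turn": [0,0,0],"claw": 0},
    {"slide": [0,0,0],"turn": [0,0,0],"claw": 0}
  ]
}}

```text
t: 6.52
eef_pos: [612.8, -143.5, 38.8]
tcp_rot: [-3.141, -0.0, 1.851]
ft_force: [0.2, 0.4, -0.5]
opening: 0.004
grip_force: 0.0
```

Emit:
{"fn": "jog_arm", "kwargs": {
  "targets": [
    {"slide": [0,0,-1.5],"turn": [0,0,0],"claw": 0},
    {"slide": [0,0,0],"turn": [0,0,0],"claw": 0}
  ]
}}

```text
t: 6.78
eef_pos: [612.8, -143.4, 37.3]
tcp_rot: [-3.141, -0.0, 1.851]
ft_force: [0.6, -0.9, 1.2]
opening: 0.007
grip_force: 0.0
```

Emit:
{"fn": "jog_arm", "kwargs": {
  "targets": [
    {"slide": [0,0,-1],"turn": [0,0,0],"claw": 0},
    {"slide": [0,0,0],"turn": [0,0,0],"claw": 0}
  ]
}}

```text
t: 7.02
eef_pos: [612.8, -143.4, 36.4]
tcp_rot: [-3.142, -0.0, 1.851]
ft_force: [0.1, 0.3, -0.1]
opening: 0.003
grip_force: 0.0
```

Run:
```python
from h import *
F=[]
for i in range(4):
    w=read_camera("wrist");st=state();F.append(np.r_[st['ft_force'],st['eef_pos']])
print(np.mean(F,0).round(2),st['t'])
```

```text
[ 2.4000e-01  3.0000e-01 -1.0000e-01  6.1288e+02 -1.4347e+02  3.6460e+01] 7.225
```

Emit:
{"fn": "jog_arm", "kwargs": {
  "targets": [
    {"slide": [0,0,-1.5],"turn": [0,0,0],"claw": 0},
    {"slide": [0,0,0],"turn": [0,0,0],"claw": 0}
  ]
}}

```text
t: 7.48
eef_pos: [612.8, -143.5, 34.8]
tcp_rot: [-3.142, -0.0, 1.851]
ft_force: [0.2, -0.3, 0.3]
opening: 0.003
grip_force: 0.0
```

Emit:
{"fn": "jog_arm", "kwargs": {
  "targets": [
    {"slide": [0,0,-1.5],"turn": [0,0,0],"claw": 0},
    {"slide": [0,0,0],"turn": [0,0,0],"claw": 0}
  ]
}}

```text
t: 7.72
eef_pos: [612.8, -143.4, 33.3]
tcp_rot: [-3.142, -0.0, 1.851]
ft_force: [-0.5, -0.8, 0.3]
opening: 0.006
grip_force: 0.0
```

Run:
```python
from h import *
w=read_camera("wrist");s=read_camera("scene");c=read_camera("top");st=state();T=np.array(st['eef_pos'])
print(T,proj(w,T),proj(s,T),proj(c,T))
a=cv2.convertScaleAbs(cv2.resize(w['frame'][200:350,240:400],(400,375),interpolation=cv2.INTER_CUBIC),alpha=2,beta=15)
b=cv2.convertScaleAbs(cv2.resize(s['frame'][230:330,280:386],(400,375),interpolation=cv2.INTER_CUBIC),alpha=2,beta=15)
cv2.imwrite("pics/m2.png",np.hstack([a,b]))
```

```text
[ 612.8884334  -143.473279     33.45345977] [323.44557122 274.36157163] [324.28311669 294.87800045] [357.35163371 207.32664448]
```

View pics/m2.png

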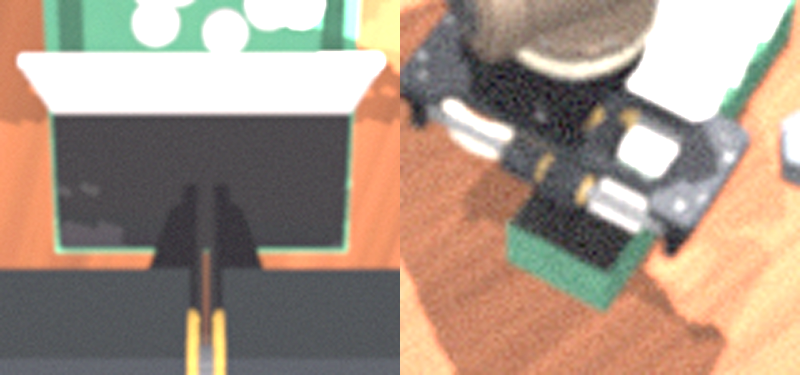

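The arm follows its commands freely at z = 33, below the solid plate's travel, so the real fingertips must end well above the reported TCP. I'll keep feeling down in small steps.

Emit:
{"fn": "jog_arm", "kwargs": {
  "targets": [
    {"slide": [0,0,-1.5],"turn": [0,0,0],"claw": 0},
    {"slide": [0,0,0],"turn": [0,0,0],"claw": 0}
  ]
}}

```text
t: 8.12
eef_pos: [612.8, -143.5, 31.8]
tcp_rot: [-3.142, -0.0, 1.851]
ft_force: [0.2, 0.3, -0.1]
opening: 0.003
grip_force: 0.0
```

Emit:
{"fn": "jog_arm", "kwargs": {
  "targets": [
    {"slide": [0,0,-1.5],"turn": [0,0,0],"claw": 0},
    {"slide": [0,0,0],"turn": [0,0,0],"claw": 0}
  ]
}}

```text
t: 8.38
eef_pos: [612.8, -143.4, 30.4]
tcp_rot: [-3.142, -0.0, 1.851]
ft_force: [-0.0, -0.3, -0.6]
opening: -0.001
grip_force: 0.0
```

Emit:
{"fn": "jog_arm", "kwargs": {
  "targets": [
    {"slide": [0,0,-1.5],"turn": [0,0,0],"claw": 0},
    {"slide": [0,0,0],"turn": [0,0,0],"claw": 0}
  ]
}}

```text
t: 8.62
eef_pos: [612.8, -143.5, 28.8]
tcp_rot: [-3.142, -0.0, 1.851]
ft_force: [0.5, 0.7, 0.5]
opening: 0.004
grip_force: 0.0
```

Run:
```python
from h import *
w=read_camera("wrist");im=w['frame'][230:320,270:390].astype(float)
g=np.clip((im-10)*4,0,255).astype(np.uint8)
cv2.imwrite("pics/w3.png",cv2.resize(g,(800,600),interpolation=cv2.INTER_CUBIC))
st=state();print(st['tau'],st['moment'],st['ft_force'])
```

```text
[-3.69132555e-03 -6.63854527e+01 -1.91027838e+01  3.24047101e-02
  6.91312761e-02 -7.66834114e-05] [-0.07586143  0.1278966  -0.02726516] [-0.01689881  0.34978435  0.0863052 ]
```

View pics/w3.png

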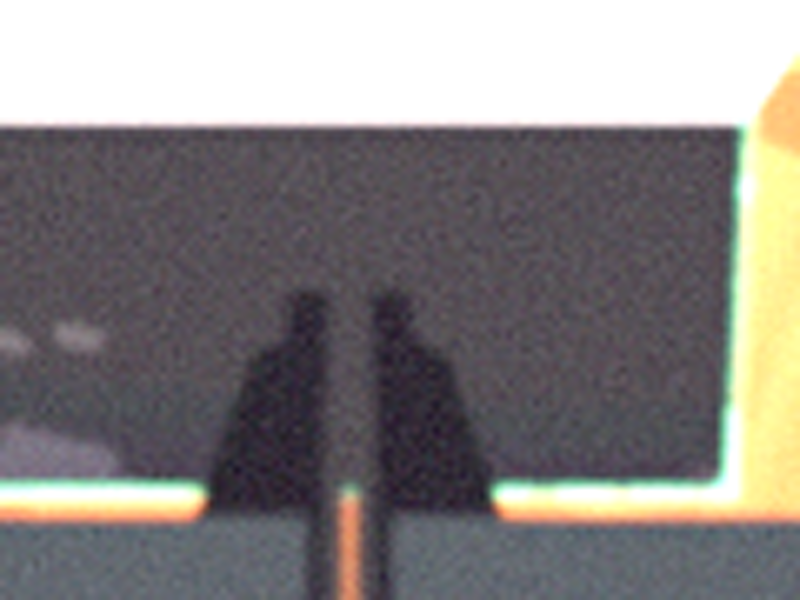

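The two black fingertips show at crop (310,290) and (392,290) with a small gap between them, still hanging above the plate. I'll go on down.

Emit:
{"fn": "jog_arm", "kwargs": {
  "targets": [
    {"slide": [0,0,-1.5],"turn": [0,0,0],"claw": 0},
    {"slide": [0,0,0],"turn": [0,0,0],"claw": 0}
  ]
}}

```text
t: 8.93
eef_pos: [612.8, -143.5, 27.3]
tcp_rot: [-3.141, -0.0, 1.851]
ft_force: [-0.7, -0.4, 0.6]
opening: 0.002
grip_force: 0.0
```

Emit:
{"fn": "jog_arm", "kwargs": {
  "targets": [
    {"slide": [0,0,-1.5],"turn": [0,0,0],"claw": 0},
    {"slide": [0,0,0],"turn": [0,0,0],"claw": 0}
  ]
}}

```text
t: 9.18
eef_pos: [612.8, -143.5, 25.8]
tcp_rot: [-3.142, -0.0, 1.851]
ft_force: [-0.9, -0.6, 0.2]
opening: 0.002
grip_force: 0.0
```

Emit:
{"fn": "jog_arm", "kwargs": {
  "targets": [
    {"slide": [0,0,-1.5],"turn": [0,0,0],"claw": 0},
    {"slide": [0,0,0],"turn": [0,0,0],"claw": 0}
  ]
}}

```text
t: 9.43
eef_pos: [612.8, -143.5, 24.3]
tcp_rot: [-3.142, -0.0, 1.851]
ft_force: [-0.5, -1.2, -0.8]
opening: 0.006
grip_force: 0.0
```

Emit:
{"fn": "jog_arm", "kwargs": {
  "targets": [
    {"slide": [0,0,-1.5],"turn": [0,0,0],"claw": 0},
    {"slide": [0,0,0],"turn": [0,0,0],"claw": 0}
  ]
}}

```text
t: 9.68
eef_pos: [612.8, -143.5, 22.9]
tcp_rot: [-3.142, -0.0, 1.851]
ft_force: [0.7, -0.2, -0.6]
opening: 0.006
grip_force: 0.0
```

Emit:
{"fn": "jog_arm", "kwargs": {
  "targets": [
    {"slide": [0,0,-1],"turn": [0,0,0],"claw": 0},
    {"slide": [0,0,0],"turn": [0,0,0],"claw": 0}
  ]
}}

```text
t: 9.93
eef_pos: [612.8, -143.5, 21.9]
tcp_rot: [-3.142, -0.0, 1.851]
ft_force: [-0.6, -0.1, -0.7]
opening: 0.004
grip_force: 0.0
```

Emit:
{"fn": "jog_arm", "kwargs": {
  "targets": [
    {"slide": [0,0,-1],"turn": [0,0,0],"claw": 0},
    {"slide": [0,0,0],"turn": [0,0,0],"claw": 0}
  ]
}}

```text
t: 10.18
eef_pos: [612.8, -143.4, 20.9]
tcp_rot: [3.142, -0.0, 1.851]
ft_force: [0.4, -0.1, -0.8]
opening: 0.005
grip_force: 0.0
```

Emit:
{"fn": "jog_arm", "kwargs": {
  "targets": [
    {"slide": [0,0,-1],"turn": [0,0,0],"claw": 0},
    {"slide": [0,0,0],"turn": [0,0,0],"claw": 0}
  ]
}}

```text
t: 10.42
eef_pos: [612.9, -143.4, 19.9]
tcp_rot: [3.142, -0.0, 1.851]
ft_force: [-0.5, 0.2, -0.3]
opening: 0.003
grip_force: 0.0
```

Emit:
{"fn": "jog_arm", "kwargs": {
  "targets": [
    {"slide": [0,0,-1],"turn": [0,0,0],"claw": 0},
    {"slide": [0,0,0],"turn": [0,0,0],"claw": 0}
  ]
}}

```text
t: 10.68
eef_pos: [612.8, -143.5, 18.9]
tcp_rot: [-3.142, -0.0, 1.851]
ft_force: [-0.1, 0.5, 0.3]
opening: 0.001
grip_force: 0.0
```

Emit:
{"fn": "jog_arm", "kwargs": {
  "targets": [
    {"slide": [0,0,-1],"turn": [0,0,0],"claw": 0},
    {"slide": [0,0,0],"turn": [0,0,0],"claw": 0}
  ]
}}

```text
t: 10.92
eef_pos: [612.8, -143.5, 17.9]
tcp_rot: [-3.142, -0.0, 1.851]
ft_force: [0.5, -0.1, -0.0]
opening: 0.009
grip_force: 0.0
```

Run:
```python
from h import *
w=read_camera("wrist");im=w['frame'].astype(int);T=np.array(state()['eef_pos'])
O=np.array([583.84,-43.2,0]);y=np.array([-.2759,.9612,0]);x=np.array([.9612,.2759,0])
print(w['mtx'][0,0],-w['R'].T@w['t'],T)
print('col300');print([(r,tuple(im[r,295])) for r in range(230,330,3)])
print('row262',[(c,tuple(im[262,c])) for c in list(range(240,280,3))+list(range(370,410,3))])
for z in(20,44.5): print(z,[proj(w,O+x*a+y*b+[0,0,z]).round() for a,b in((-34,-120),(34,-120),(-34,-84),(34,-84))])
v=cv2.imread("pics/m2.png")
```

```text
354.8296716610371 [590.32608642 -67.53355199 215.33089045] [ 612.8638768  -143.45174124   17.90376551]
col300
[(230, (np.int64(128), np.int64(132), np.int64(133))), (233, (np.int64(166), np.int64(168), np.int64(177))), (236, (np.int64(129), np.int64(129), np.int64(137))), (239, (np.int64(129), np.int64(129), np.int64(137))), (242, (np.int64(130), np.int64(130), np.int64(137))), (245, (np.int64(129), np.int64(131), np.int64(138))), (248, (np.int64(129), np.int64(130), np.int64(138))), (251, (np.int64(130), np.int64(130), np.int64(138))), (254, (np.int64(87), np.int64(87), np.int64(90))), (257, (np.int64(33), np.int64(31), np.int64(32))), (260, (np.int64(31), np.int64(30), np.int64(31))), (263, (np.int64(31), np.int64(30), np.int64(30))), (266, (np.int64(31), np.int64(30), np.int64(32))), (269, (np.int64(33), np.int64(31), np.int64(33))), (272, (np.int64(32), np.int64(32), np.int64(34))), (275, (np.int64(31), np.int64(30), np.int64(32))), (278, (np.int64(30), np.int64(30), np.int64(31))), (281, (np.int64(31), np.int64(29), np.int64(32))), (284, (np.int64(30), np.int64(29), np.int64(30)
[... 1695 characters left out ...]
))), (382, (np.int64(31), np.int64(28), np.int64(32))), (385, (np.int64(63), np.int64(80), np.int64(74))), (388, (np.int64(49), np.int64(74), np.int64(127))), (391, (np.int64(49), np.int64(73), np.int64(124))), (394, (np.int64(47), np.int64(69), np.int64(114))), (397, (np.int64(45), np.int64(68), np.int64(114))), (400, (np.int64(50), np.int64(74), np.int64(122))), (403, (np.int64(50), np.int64(72), np.int64(122))), (406, (np.int64(44), np.int64(66), np.int64(113))), (409, (np.int64(44), np.int64(67), np.int64(112)))]
20 [array([267., 300.]), array([379., 300.]), array([264., 243.]), array([382., 243.])]
44.5 [array([260., 320.]), array([386., 320.]), array([256., 256.]), array([390., 256.])]
```

Emit:
{"fn": "jog_arm", "kwargs": {
  "targets": [
    {"slide": [0,0,-1],"turn": [0,0,0],"claw": 0},
    {"slide": [0,0,0],"turn": [0,0,0],"claw": 0}
  ]
}}

```text
t: 11.22
eef_pos: [612.9, -143.5, 17.1]
tcp_rot: [3.141, 0.0, 1.851]
ft_force: [-0.4, 0.1, 2.7]
opening: 0.004
grip_force: 1.1
```

Emit:
{"fn": "jog_arm", "kwargs": {
  "targets": [
    {"slide": [0,0,-1],"turn": [0,0,0],"claw": 0},
    {"slide": [0,0,0],"turn": [0,0,0],"claw": 0}
  ]
}}

```text
t: 11.48
eef_pos: [612.9, -143.5, 16.1]
tcp_rot: [3.141, 0.0, 1.851]
ft_force: [-0.7, 0.4, 3.3]
opening: 0.005
grip_force: 1.8
```

Run:
```python
from h import *
w=read_camera("wrist");im=w['frame'][230:320,270:390].astype(float)
s=read_camera("scene")
g=np.clip((im-10)*4,0,255).astype(np.uint8)
b=np.clip((s['frame'][230:320,300:380].astype(float)-10)*2.5,0,255).astype(np.uint8)
cv2.imwrite("pics/w4.png",np.hstack([cv2.resize(g,(400,450),interpolation=cv2.INTER_CUBIC),cv2.resize(b,(400,450),interpolation=cv2.INTER_CUBIC)]))
st=state();print(st['ft_force'],st['eef_pos'],st['t'],proj(s,st['eef_pos']))
```

```text
[-0.94617948 -0.4032352   3.28675847] [ 612.92266767 -143.48847246   16.09148836] 11.575 [324.18697889 298.8213317 ]
```

View pics/w4.png

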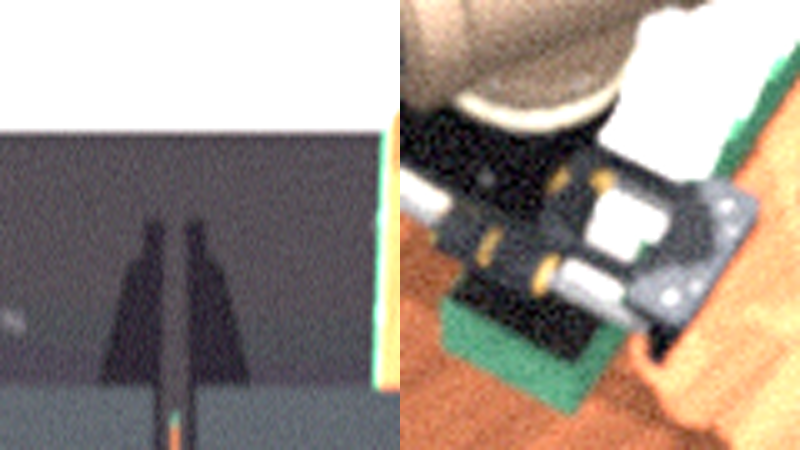

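Contact: the left panel shows the tips on the plate. Force was about 2.7–3.3 N at TCP readings of 17.1–16.1, so shut-lid level is near reading 17.5. For each lid I'll go over the hinge about 3 mm high, then come down lightly to the free edge.

Emit:
{"fn": "jog_arm", "kwargs": {
  "targets": [
    {"slide": [0,0,4.6],"turn": [0,0,0],"claw": 0},
    {"slide": [-1.4,4.8,0],"turn": [0,0,0],"claw": 0},
    {"slide": [-1.4,4.8,0],"turn": [0,0,0],"claw": 0},
    {"slide": [-1.4,4.8,0],"turn": [0,0,0],"claw": 0},
    {"slide": [-1.4,4.8,0],"turn": [0,0,0],"claw": 0}
  ]
}}

```text
t: 12.2
eef_pos: [607.1, -123.8, 20.5]
tcp_rot: [-3.142, -0.0, 1.851]
ft_force: [0.6, -0.2, 0.1]
opening: 0.005
grip_force: 0.1
```

Emit:
{"fn": "jog_arm", "kwargs": {
  "targets": [
    {"slide": [-1.4,4.8,-1.5],"turn": [0,0,0],"claw": 0},
    {"slide": [-1.4,4.8,-1],"turn": [0,0,0],"claw": 0},
    {"slide": [-1.4,4.8,-0.7],"turn": [0,0,0],"claw": 0}
  ]
}}

```text
t: 12.58
eef_pos: [603.4, -109.9, 17.6]
tcp_rot: [3.141, 0.001, 1.851]
ft_force: [1.9, -3.6, 5.2]
opening: 0.007
grip_force: 2.5
```

Emit:
{"fn": "jog_arm", "kwargs": {
  "targets": [
    {"slide": [0,0,0.4],"turn": [0,0,0],"claw": 0},
    {"slide": [0,0,0],"turn": [0,0,0],"claw": 0}
  ]
}}

```text
t: 12.82
eef_pos: [603.0, -109.8, 17.7]
tcp_rot: [-3.141, -0.0, 1.851]
ft_force: [-0.2, -0.1, 0.5]
opening: 0.004
grip_force: 0.0
```

```bash
cat > chk.py <<'E'
from h import *
import sys
O=np.array([583.84,-43.2,0]);y=np.array([-.2759,.9612,0]);x=np.array([.9612,.2759,0])
w=read_camera("wrist");st=state();T=np.array(st['eef_pos']);print(st['t'],T.round(1),'orgy',(T-O)@y,'F',st['ft_force'].round(1))
g=w['frame'].astype(int)
for a in(-24,24):   # brightness profile along organizer y, at shut-lid level, off the finger
    print(a,[(b,tuple(int(v) for v in g[int(p[1]),int(p[0])])) for b in range(-125,125,4) for p in[proj(w,O+x*a+y*b+[0,0,44.5])] if 0<=p[1]<480 and 0<=p[0]<640])
E
python3 chk.py
```

```text
12.875 [ 602.9 -109.8   17.7] orgy -69.31102255549978 F [0.7 0.5 1.6]
-24 [(-125, (48, 44, 43)), (-121, (48, 44, 44)), (-117, (49, 44, 45)), (-113, (48, 43, 44)), (-109, (46, 43, 42)), (-105, (47, 45, 43)), (-101, (47, 44, 41)), (-97, (36, 34, 33)), (-93, (38, 37, 34)), (-89, (36, 35, 34)), (-85, (39, 37, 35)), (-81, (40, 39, 38)), (-77, (155, 155, 165)), (-73, (173, 173, 185)), (-69, (190, 192, 205)), (-65, (173, 173, 183)), (-61, (174, 175, 185)), (-57, (175, 176, 187)), (-53, (174, 174, 186)), (-49, (168, 169, 180)), (-45, (166, 167, 178)), (-41, (137, 137, 146)), (-37, (134, 135, 144)), (-33, (135, 136, 145)), (-29, (134, 133, 142)), (-25, (156, 158, 166)), (-21, (78, 98, 57)), (-17, (77, 97, 58)), (-13, (76, 95, 57)), (-9, (107, 137, 80)), (-5, (104, 132, 77)), (-1, (238, 239, 247)), (3, (236, 237, 244)), (7, (236, 238, 245)), (11, (237, 237, 244)), (15, (236, 238, 244)), (19, (237, 238, 245)), (23, (235, 237, 244)), (27, (234, 235, 242)), (31, (123, 133, 123)), (35, (52, 65, 39)), (39, (227, 229, 237)), (43, (227, 228, 236)), (47, (228, 230, 238)), (51, (225, 226, 235)), (55, (
[... 458 characters left out ...]
175, 187)), (-53, (173, 173, 185)), (-49, (174, 175, 186)), (-45, (171, 171, 182)), (-41, (138, 139, 148)), (-37, (139, 140, 148)), (-33, (179, 181, 191)), (-29, (211, 213, 223)), (-25, (251, 252, 255)), (-21, (109, 141, 80)), (-17, (91, 116, 67)), (-13, (101, 128, 75)), (-9, (116, 150, 86)), (-5, (92, 118, 68)), (-1, (237, 238, 246)), (3, (237, 238, 245)), (7, (240, 241, 247)), (11, (239, 239, 246)), (15, (238, 239, 246)), (19, (236, 237, 244)), (23, (236, 238, 245)), (27, (235, 236, 243)), (31, (113, 122, 115)), (35, (50, 63, 37)), (39, (231, 231, 239)), (43, (228, 229, 237)), (47, (230, 231, 239)), (51, (229, 229, 238)), (55, (228, 227, 236)), (59, (228, 229, 237)), (63, (225, 226, 235))]
```

Emit:
{"fn": "jog_arm", "kwargs": {
  "targets": [
    {"slide": [-1.4,4.8,-0.1],"turn": [0,0,0],"claw": 0},
    {"slide": [-1.4,4.8,0],"turn": [0,0,0],"claw": 0},
    {"slide": [-0.8,2.9,0],"turn": [0,0,0],"claw": 0}
  ]
}}

```text
t: 13.25
eef_pos: [599.3, -96.9, 17.6]
tcp_rot: [-3.142, -0.0, 1.851]
ft_force: [0.1, -0.7, 0.1]
opening: 0.003
grip_force: 0.1
```

Emit:
{"fn": "jog_arm", "kwargs": {
  "targets": [
    {"slide": [0,0,3],"turn": [0,0,0],"claw": 0},
    {"slide": [-1.4,4.8,0],"turn": [0,0,0],"claw": 0},
    {"slide": [-1.4,4.8,0],"turn": [0,0,0],"claw": 0},
    {"slide": [-1.4,4.8,-0.5],"turn": [0,0,0],"claw": 0}
  ]
}}

```text
t: 13.75
eef_pos: [595.1, -82.6, 20.2]
tcp_rot: [3.142, -0.0, 1.851]
ft_force: [0.1, -0.4, -0.0]
opening: 0.007
grip_force: 0.1
```

Emit:
{"fn": "jog_arm", "kwargs": {
  "targets": [
    {"slide": [-1.4,4.8,-1],"turn": [0,0,0],"claw": 0},
    {"slide": [-1.4,4.8,-0.8],"turn": [0,0,0],"claw": 0},
    {"slide": [-1.4,4.8,-0.5],"turn": [0,0,0],"claw": 0},
    {"slide": [-1.4,4.8,-0.2],"turn": [0,0,0],"claw": 0}
  ]
}}

```text
t: 14.25
eef_pos: [589.6, -63.5, 17.6]
tcp_rot: [3.141, 0.0, 1.851]
ft_force: [0.3, -0.9, 0.5]
opening: 0.002
grip_force: 0.4
```

```bash
python3 chk.py
```

```text
14.3 [589.4 -63.   17.7] orgy -20.571081238603014 F [-0.1  0.1  1. ]
-24 [(-125, (38, 35, 36)), (-121, (33, 31, 30)), (-117, (35, 32, 30)), (-113, (34, 31, 30)), (-109, (36, 34, 33)), (-105, (35, 33, 32)), (-101, (33, 32, 30)), (-97, (43, 68, 83)), (-93, (47, 75, 94)), (-89, (43, 40, 39)), (-85, (44, 41, 40)), (-81, (44, 39, 39)), (-77, (46, 41, 42)), (-73, (44, 39, 39)), (-69, (44, 41, 41)), (-65, (44, 40, 41)), (-61, (44, 39, 40)), (-57, (44, 40, 39)), (-53, (44, 40, 40)), (-49, (35, 33, 32)), (-45, (37, 36, 33)), (-41, (36, 35, 34)), (-37, (38, 36, 34)), (-33, (34, 33, 30)), (-29, (108, 109, 115)), (-25, (159, 160, 171)), (-21, (184, 186, 198)), (-17, (164, 164, 174)), (-13, (162, 164, 174)), (-9, (157, 157, 167)), (-5, (156, 156, 167)), (-1, (139, 138, 147)), (3, (142, 141, 151)), (7, (140, 140, 148)), (11, (139, 140, 148)), (15, (141, 143, 151)), (19, (138, 139, 148)), (23, (134, 136, 143)), (27, (74, 92, 54)), (31, (73, 91, 53)), (35, (111, 143, 82)), (39, (223, 224, 232)), (43, (220, 221, 230)), (47, (218, 219, 228)), (51, (220, 221, 230)), (55, (219, 220, 228)), (59, (218, 22
[... 944 characters left out ...]
-9, (164, 164, 175)), (-5, (160, 161, 170)), (-1, (137, 138, 146)), (3, (140, 141, 150)), (7, (142, 141, 152)), (11, (141, 142, 150)), (15, (231, 232, 240)), (19, (229, 230, 238)), (23, (204, 208, 220)), (27, (69, 88, 51)), (31, (89, 113, 66)), (35, (103, 131, 75)), (39, (221, 222, 232)), (43, (220, 221, 230)), (47, (222, 223, 231)), (51, (221, 221, 230)), (55, (219, 220, 229)), (59, (220, 221, 230)), (63, (217, 218, 227)), (67, (141, 156, 139)), (71, (66, 83, 49)), (75, (51, 62, 38)), (79, (238, 239, 246)), (83, (238, 238, 245)), (87, (237, 238, 245)), (91, (236, 238, 244)), (95, (234, 235, 243)), (99, (236, 236, 244)), (103, (233, 233, 241)), (107, (235, 236, 243)), (111, (234, 236, 243))]
```

Emit:
{"fn": "jog_arm", "kwargs": {
  "targets": [
    {"slide": [-1.4,4.8,-0.2],"turn": [0,0,0],"claw": 0},
    {"slide": [0,0,3.2],"turn": [0,0,0],"claw": 0},
    {"slide": [-1.4,4.8,0],"turn": [0,0,0],"claw": 0},
    {"slide": [-1.4,4.8,0],"turn": [0,0,0],"claw": 0},
    {"slide": [-1.4,4.8,-0.5],"turn": [0,0,0],"claw": 0}
  ]
}}

```text
t: 14.92
eef_pos: [583.9, -44.2, 20.1]
tcp_rot: [3.142, -0.0, 1.851]
ft_force: [-0.0, 0.4, -0.6]
opening: 0.001
grip_force: 0.1
```

Emit:
{"fn": "jog_arm", "kwargs": {
  "targets": [
    {"slide": [-1.4,4.8,-1],"turn": [0,0,0],"claw": 0},
    {"slide": [-1.4,4.8,-0.8],"turn": [0,0,0],"claw": 0},
    {"slide": [-1.4,4.8,-0.5],"turn": [0,0,0],"claw": 0},
    {"slide": [-1.4,4.8,-0.2],"turn": [0,0,0],"claw": 0},
    {"slide": [-1.4,4.8,-0.2],"turn": [0,0,0],"claw": 0}
  ]
}}

```text
t: 15.55
eef_pos: [577.2, -20.4, 17.6]
tcp_rot: [3.141, 0.0, 1.851]
ft_force: [1.2, -1.2, 1.4]
opening: 0.005
grip_force: 1.0
```

Emit:
{"fn": "jog_arm", "kwargs": {
  "targets": [
    {"slide": [0,0,3.2],"turn": [0,0,0],"claw": 0},
    {"slide": [-1.4,4.8,0],"turn": [0,0,0],"claw": 0},
    {"slide": [-1.4,4.8,0],"turn": [0,0,0],"claw": 0},
    {"slide": [-1.4,4.8,-0.5],"turn": [0,0,0],"claw": 0}
  ]
}}

```text
t: 16.05
eef_pos: [572.8, -5.8, 20.2]
tcp_rot: [3.141, 0.0, 1.851]
ft_force: [0.0, -1.0, -0.2]
opening: 0.005
grip_force: 0.1
```

Emit:
{"fn": "jog_arm", "kwargs": {
  "targets": [
    {"slide": [-1.4,4.8,-1],"turn": [0,0,0],"claw": 0},
    {"slide": [-1.4,4.8,-0.8],"turn": [0,0,0],"claw": 0},
    {"slide": [-1.4,4.8,-0.5],"turn": [0,0,0],"claw": 0},
    {"slide": [-1.4,4.8,-0.2],"turn": [0,0,0],"claw": 0},
    {"slide": [-1.4,4.8,-0.2],"turn": [0,0,0],"claw": 0}
  ]
}}

```text
t: 16.68
eef_pos: [566.0, 18.0, 17.6]
tcp_rot: [3.141, 0.0, 1.851]
ft_force: [0.5, -1.7, 1.8]
opening: 0.007
grip_force: 1.1
```

```bash
python3 chk.py | sed 's/(-1[0-9][0-9], ([^)]*)), //g'
```

```text
16.725 [565.9  18.5  17.6] orgy 64.25328341713647 F [-0.5  1.1  1.3]
-24 [(-61, (35, 31, 34)), (-57, (36, 32, 34)), (-53, (37, 31, 36)), (-49, (35, 30, 32)), (-45, (36, 30, 34)), (-41, (68, 64, 62)), (-37, (55, 53, 52)), (-33, (57, 55, 51)), (-29, (55, 53, 51)), (-25, (57, 55, 52)), (-21, (57, 55, 52)), (-17, (57, 55, 53)), (-13, (58, 69, 77)), (-9, (78, 147, 185)), (-5, (70, 65, 64)), (-1, (71, 66, 66)), (3, (69, 65, 64)), (7, (71, 65, 65)), (11, (69, 64, 64)), (15, (70, 66, 64)), (19, (70, 66, 65)), (23, (71, 65, 65)), (27, (68, 63, 64)), (31, (70, 65, 63)), (35, (58, 55, 53)), (39, (57, 53, 52)), (43, (58, 55, 53)), (47, (55, 53, 50)), (51, (57, 55, 53)), (55, (95, 94, 99)), (59, (232, 233, 240)), (63, (254, 254, 255)), (67, (233, 234, 241)), (71, (229, 229, 237)), (75, (226, 226, 235)), (79, (209, 211, 222)), (83, (214, 216, 225)), (87, (211, 212, 222)), (91, (215, 216, 225)), (95, (215, 215, 225)), (99, (213, 214, 224)), (103, (211, 214, 222)), (107, (110, 138, 86)), (111, (122, 152, 90)), (115, (119, 149, 88)), (119, (194, 236, 143)), (123, (149, 190, 109))]
24 [(-61, (39, 34, 
[... 295 characters left out ...]
183)), (-1, (70, 65, 65)), (3, (70, 65, 65)), (7, (71, 65, 66)), (11, (70, 66, 66)), (15, (70, 65, 65)), (19, (72, 66, 65)), (23, (70, 65, 64)), (27, (72, 67, 66)), (31, (71, 66, 63)), (35, (57, 55, 52)), (39, (58, 55, 53)), (43, (58, 55, 54)), (47, (56, 54, 51)), (51, (57, 55, 53)), (55, (98, 97, 101)), (59, (233, 234, 241)), (63, (233, 234, 241)), (67, (232, 232, 240)), (71, (234, 234, 242)), (75, (230, 231, 238)), (79, (213, 215, 226)), (83, (215, 216, 225)), (87, (217, 218, 227)), (91, (216, 217, 226)), (95, (218, 219, 229)), (99, (255, 255, 255)), (103, (255, 255, 255)), (107, (87, 106, 71)), (111, (136, 174, 101)), (115, (159, 202, 116)), (119, (184, 231, 139)), (123, (138, 174, 104))]
```

Emit:
{"fn": "jog_arm", "kwargs": {
  "targets": [
    {"slide": [0,0,3.2],"turn": [0,0,0],"claw": 0},
    {"slide": [-1.4,4.8,0],"turn": [0,0,0],"claw": 0},
    {"slide": [-1.4,4.8,0],"turn": [0,0,0],"claw": 0},
    {"slide": [-1.4,4.8,-0.5],"turn": [0,0,0],"claw": 0}
  ]
}}

```text
t: 17.23
eef_pos: [561.6, 32.6, 20.2]
tcp_rot: [3.141, 0.0, 1.851]
ft_force: [-0.6, -1.0, -0.1]
opening: 0.006
grip_force: 0.1
```

Emit:
{"fn": "jog_arm", "kwargs": {
  "targets": [
    {"slide": [-1.4,4.8,-1],"turn": [0,0,0],"claw": 0},
    {"slide": [-1.4,4.8,-0.8],"turn": [0,0,0],"claw": 0},
    {"slide": [-1.4,4.8,-0.5],"turn": [0,0,0],"claw": 0},
    {"slide": [-1.4,4.8,-0.2],"turn": [0,0,0],"claw": 0},
    {"slide": [-1.4,4.8,-0.2],"turn": [0,0,0],"claw": 0}
  ]
}}

```text
t: 17.85
eef_pos: [554.8, 56.5, 17.6]
tcp_rot: [3.141, 0.0, 1.851]
ft_force: [0.6, -2.2, 1.6]
opening: 0.005
grip_force: 1.1
```

Emit:
{"fn": "jog_arm", "kwargs": {
  "targets": [
    {"slide": [-0.8,2.9,0],"turn": [0,0,0],"claw": 0},
    {"slide": [0,0,0],"turn": [0,0,0],"claw": 0}
  ]
}}

```text
t: 18.1
eef_pos: [553.9, 59.5, 17.6]
tcp_rot: [3.141, -0.0, 1.851]
ft_force: [0.1, 2.8, 2.4]
opening: 0.004
grip_force: 1.3
```

Emit:
{"fn": "jog_arm", "kwargs": {
  "targets": [
    {"slide": [0,0,5],"turn": [0,0,0],"claw": 0},
    {"slide": [0,0,25],"turn": [0,0,0],"claw": 0},
    {"slide": [0,0,40],"turn": [0,0,0],"claw": 0},
    {"slide": [0,0,40],"turn": [0,0,0],"claw": 0},
    {"slide": [0,0,40],"turn": [0,0,0],"claw": 0}
  ]
}}

```text
t: 18.73
eef_pos: [553.6, 59.0, 169.0]
tcp_rot: [-3.142, -0.0, 1.85]
ft_force: [0.8, -1.0, 0.3]
opening: 0.005
grip_force: 0.0
```

Emit:
{"fn": "jog_arm", "kwargs": {
  "targets": [
    {"slide": [-23,41,0],"turn": [0,0,0],"claw": 0},
    {"slide": [-23,41,0],"turn": [0,0,0],"claw": 0},
    {"slide": [-23,41,0],"turn": [0,0,0],"claw": 0},
    {"slide": [-23,41,0],"turn": [0,0,0],"claw": 0},
    {"slide": [-23,41,0],"turn": [0,0,0],"claw": 0}
  ]
}}

```text
t: 19.35
eef_pos: [438.0, 265.2, 167.7]
tcp_rot: [3.141, 0.0, 1.85]
ft_force: [0.0, -1.1, 1.4]
opening: 0.005
grip_force: 0.0
```

Emit:
{"fn": "jog_arm", "kwargs": {
  "targets": [
    {"slide": [-23,41,0],"turn": [0,0,0],"claw": 0},
    {"slide": [-23,41,0],"turn": [0,0,0],"claw": 0},
    {"slide": [-23,41,0],"turn": [0,0,0],"claw": 0},
    {"slide": [-23,41,0],"turn": [0,0,0],"claw": 0},
    {"slide": [0,0,0],"turn": [0,0,0],"claw": 0}
  ]
}}

```text
t: 19.98
eef_pos: [345.4, 429.9, 167.5]
tcp_rot: [-3.142, -0.0, 1.854]
ft_force: [-0.2, -0.3, 1.4]
opening: 0.005
grip_force: 0.0
```

Run:
```python
from h import *
c=read_camera("top");s=read_camera("scene");print(state()['t'],state()['eef_pos'])
cv2.imwrite("pics/end_top.png",c['frame'])
a0=cv2.imread("pics/top0.png")
O=np.array([583.84,-43.2,0]);y=np.array([-.2759,.9612,0]);x=np.array([.9612,.2759,0])
for n,cam in(("top",c),("scene",s)):
  g=cam['frame']
  for a in(-20,20):
    print(n,a,' '.join(f"{b}:{int(g[int(round(p[1])),int(round(p[0]))].max())}" for b in range(-126,128,3) for p in[proj(cam,O+x*a+y*b+[0,0,44.5])]))
# green-rim outline: shift estimate before/after of the organizer's end corners
def green(im):
    h=cv2.cvtColor(im,cv2.COLOR_BGR2HSV)[190:250,265:372];m=cv2.inRange(h,(60,80,20),(90,255,255))
    d=cv2.inRange(h,(0,0,0),(180,90,255)); return cv2.minAreaRect(cv2.findNonZero(m))
print(green(a0),green(c['frame']))
for q in("tin","nut","tape","wrench"): print(q,[d['xy'] for d in look_for(q,"top")[:1]])
```

```text
20.075 [346.66238662 427.92961679 167.43953218]
top -20 -126:135 -123:136 -120:134 -117:104 -114:58 -111:58 -108:55 -105:55 -102:56 -99:57 -96:57 -93:55 -90:56 -87:58 -84:63 -81:220 -78:251 -75:251 -72:251 -69:251 -66:251 -63:251 -60:251 -57:251 -54:251 -51:251 -48:250 -45:235 -42:151 -39:251 -36:251 -33:251 -30:251 -27:250 -24:251 -21:251 -18:251 -15:251 -12:251 -9:251 -6:238 -3:159 0:223 3:251 6:251 9:251 12:251 15:251 18:251 21:251 24:251 27:251 30:251 33:245 36:118 39:215 42:252 45:251 48:252 51:252 54:251 57:251 60:251 63:251 66:252 69:251 72:251 75:235 78:150 81:230 84:252 87:252 90:251 93:251 96:251 99:252 102:251 105:251 108:251 111:251 114:238 117:129 120:143 123:110 126:109
top 20 -126:135 -123:134 -120:125 -117:92 -114:56 -111:55 -108:55 -105:53 -102:54 -99:53 -96:52 -93:53 -90:53 -87:51 -84:50 -81:166 -78:242 -75:251 -72:251 -69:251 -66:251 -63:250 -60:251 -57:250 -54:250 -51:251 -48:250 -45:225 -42:142 -39:250 -36:251 -33:251 -30:251 -27:251 -24:251 -21:251 -18:251 -15:250 -12:251 -9:250 -6:250 -3:193 0:250 3:251 6:251 9:251 12:251 15:251 18:251 21:251 24:251 27:251 30:2
[... 1112 characters left out ...]
228 -39:239 -36:255 -33:255 -30:255 -27:255 -24:254 -21:254 -18:254 -15:254 -12:254 -9:254 -6:255 -3:238 0:238 3:255 6:255 9:255 12:254 15:254 18:254 21:254 24:254 27:254 30:255 33:255 36:250 39:235 42:252 45:255 48:255 51:254 54:254 57:254 60:254 63:254 66:254 69:254 72:255 75:249 78:232 81:251 84:255 87:255 90:255 93:254 96:254 99:254 102:254 105:254 108:254 111:255 114:255 117:250 120:173 123:139 126:149
((52.601478576660156, 29.37169647216797), (27.091060638427734, 91.69766998291016), 73.55961608886719) ((53.113460540771484, 41.05254364013672), (25.11682891845703, 94.04833221435547), 89.3839340209961)
tin [[168.5, 236.7]]
nut [[290.0, 189.2]]
tape [[331.2, 242.1]]
wrench [[288.3, 154.3]]
```

Run:
```python
import cv2,numpy as np
a=cv2.imread("pics/top0.png");b=cv2.imread("pics/end_top.png")
for n,(x0,y0,x1,y1) in dict(tape=(316,238,358,272),nut=(280,178,308,203),tin=(145,212,195,258),plate=(342,192,370,228),farend=(268,212,282,246)).items():
    d=cv2.absdiff(a[y0:y1,x0:x1],b[y0:y1,x0:x1]).max(2)
    sh=cv2.phaseCorrelate(*[np.float32(cv2.cvtColor(i[y0:y1,x0:x1],6)) for i in(a,b)])
    print(n,d.mean().round(1),(d>40).sum(),np.round(sh[0],2),round(sh[1],2))
```

```text
tape 1.7 0 [ 0.51 -0.  ] 1.0
nut 1.8 0 [-0.01  0.54] 0.98
tin 1.8 0 [ 0.   -0.01] 0.98
plate 20.7 217 [-0.18  0.61] 0.88
farend 31.7 91 [-0.27  0.44] 0.65
```

```bash
python3 -c "
from cell import *
print(job_done())"
```

```text
the job is handed in; nothing more can be done
None
```

I folded the five lids shut in order, from the thumb-plate end to the far end, with light fingertip contact. The final camera readings show all five flat, and the tape, nut and tin have not moved. I saw no sign of the organizer shifting, though its before/after check was only rough, and I handed the job in at about 20 s.

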